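Preload a carrot plug in the hand-cranked test stand

TASK

Load the carrot plug standing in the hand-cranked compression stand: swing the crank's folded red grip up until it stands upright at its stop, then crank clockwise by it to bring the steel plate down onto the plug and press by feel until the needle is well inside the dial's green band, never so hard that the needle reaches the red and the plug is crushed. Leave the load on, fold the grip flat onto the crank arm again and let go, without disturbing the other things on the bench.

Things in the scene. Friction and masses are not known exactly. Their poses are not given: they have to be found in the camera images.
- stand: White hand-cranked compression test stand, fixed, its front (-x) away from the robot: base 165 x 130 mm, two columns, a screw between them (origin under it), head 44 x 105 mm with its top 212 mm up; only the crank is higher. In front hangs the force gauge with a white 55 mm dial: the black needle rests at lower left and sweeps clockwise, green band 25 to 75 N, red from 85 N
- crank_axis (a point): Point on the screw's vertical axis, 249 mm above the bench, level with the grip's hinge pin. Below it an aluminium crank arm (16 mm wide, 9 mm thick, its top 12 mm below this point) turns on a hub 30 mm across (20 to 32 mm below this point)
- crank (a joint): Angle of the crank arm (rad), -0.7 to 0.7 at the start, growing clockwise from above, which lowers gauge and plate 30 mm a turn. A drag brake holds it against up to 60 N of load (more slips back to 60). Turned freely it takes 5 to 6 N sideways at the grip and each 10 N of load adds 0.9 N: 8 to 12 N in the green band, 13 N at 85 N of load (crushed). At rest 2 N less is read, 5 N less after a quick move
- handle_hinge (a point): Centre of the hinge pin of the folding grip at the outer end of the crank arm, 55 mm from the crank axis. The pin is level and lies across the arm
- handle_tip (a point): Centre of the grip's free end, 64 mm from the hinge pin. The grip is a red sleeve 18 mm in diameter, 13 to 63 mm from the pin, that spins freely about its own length, so it can be held fast while cranking. Folded, it lies level over the arm, from the pin to just beyond the crank axis, its underside 3 mm above the arm; swung out, it stands upright over the pin
- handle (a joint): Fold angle of the grip (rad): 0 = folded flat on the arm, 1.571 = upright, at its stop. It begins between 0 and 0.1. The hinge is snug (about 0.1 N m) and stays where it is left
- press_plate: Steel plate, 48 mm across, on the gauge's plunger, 56 mm in front of the crank axis; origin: centre of its underside. Under it an orange carrot plug (32 mm across, 30 mm high) stands on a steel anvil set to another, unmeasured height each time: plate and plug meet at a crank angle between 4.5 and 7.3 rad, felt at the grip. From there the load grows by some 15 to 20 N for each 0.1 rad
- dish: Shallow glass dish, 86 mm across, 16 mm high, beside the stand: leave it alone. Origin at the centre of its underside
- spare_plug: Smaller carrot plug, 28 mm in diameter, 24 mm high, standing beside the stand: leave it alone. Origin at the centre of its underside
- tweezers: Steel tweezers, 150 mm long, lying flat on the bench: leave alone
- carrot: Whole carrot, 165 mm long, 36 mm thick: leave alone
- cucumber: Small cucumber, 180 mm long, 33 mm thick: leave alone
- rack: Blue tube rack, 100 x 200 mm, 76 mm high with its tubes: leave alone
- reagent: Amber reagent bottle, 52 mm in diameter, 95 mm high: leave alone
- pipette: Micropipette lying on the bench, 270 mm long, 26 mm thick: leave alone
There are look-alikes about, which are no part of the job. There is more than one size of the stand; the one meant has the size given above.

How it is judged (in metres and radians):
On the way, in this order (a step that is already met when the one before it is completed fails the run):
1. the grip is swung out upright to its stop (value of joint handle above 1.45 rad), for 0.2 s.
2. with the grip still out, the plate is cranked onto the plug and loads it with more than 20 N (value of joint handle above 1.2 rad and contact force between press_plate and anything else above 20 N), for 0.3 s.
At the end, for the whole second after the job is handed in: The grip is folded flat onto the arm again (fold angle under 0.12 rad), the crank is at rest and the plate still presses the plug with 20 to 85 N (value of joint handle below 0.12 rad and contact force between press_plate and anything else between 20 and 85 N and velocity of joint crank between -0.05 and 0.05 rad/s); the robot touches nothing.
It fails at once if the plug is crushed: more than 85 N under the plate (contact force between press_plate and anything else above 85 N).
It fails at once if one of the other things on the bench is shoved aside by more than 25 mm (distance of any of dish, spare_plug, tweezers, carrot, cucumber, rack, reagent, pipette from where it was at the start of the episode above 0.025 m).
It also fails if it takes over 72 s, if anything falls off the work surface, if the arm or the gripper's body presses on something with over 40 N, if the wrist force passes 120 N, or if a joint passes its speed limit or range.

ROBOT

A 7-joint arm with a two-finger parallel gripper is mounted at the origin on the work surface. World frame = base frame: x ahead of the robot, y to its left, z up, the work surface at z = 0. Lengths are in mm, angles in rad, forces in N, time in s.
With the tool pointing down it reaches from about 400 to 875 mm from the base axis. Payload 4.4 kg.
Tool frame: the origin (TCP) lies midway between the tips of the shut fingers; the grasp point (between the pads) lies 19 mm behind it; z points along the fingers, y is the direction in which the jaws open and shut (so a half turn about z gives the same grasp; the last joint's range is limited). The gripper opens to 85 mm and grips with 20 to 120 N. Pads are 22 mm wide; open, the fingers measure 114 mm over their backs; the gripper's body (76 mm by 85 mm) begins 54 mm behind the grasp point. The pads swing forward as they close: fully open they stand 13 mm farther back than shut.
Start: joints at [1.185, 0.628, 0.038, 1.517, -0.027, 0.996, -0.02], TCP at [204.374, -617.049, 201.813] pointing down, gripper open.
Joint ranges: [-3.06, 3.06], [-0.37, 2.12], [-1.25, 1.32], [0.18, 2.47], [-1.1, 4.24], [0.23, 1.98], [-2.94, 2.94]. Speed limits (rad/s): [2.57, 2.57, 3.14, 3.14, 3.14, 3.14, 3.14].

INTERFACE

Orientations are given as [roll, pitch, yaw] about the fixed x, y, z axes, in that order (R = Rz(yaw) Ry(pitch) Rx(roll)).
In Python, from cell import * gives the robot as it stands. The module is installed in compiled form; this text tells all that it offers.
- The arm moves only by the tool move_arm, never from a script. Its argument "series" is a list of rows, each a list of 2 entries, a list of its own where there are three numbers: the shift along the tool's x, y, z in m, then the turn about the tool's z in rad. In form: [[[x, y, z], yaw], ...]. A call has 1 to 5 rows; each row is the pose to reach, as a shift and turn from the pose measured when the call began, along the tool's axes at that moment; what a row does not reach only later rows make up. A row lasts 1/8 s, in which the tool goes at most 62.5 mm and 10.7 degrees, less where a joint would pass 70% of its speed; a pose out of reach is approached as far as the arm can. A call with a gripper value outside its range is refused whole. "claw" is the opening, from 0 (shut) to 1 (fully open), set as the call begins (left out, the last holds). The fingers move at their own pace and stop on an object; the grip force is fixed at half the most. Time passes only in rows, so rows that repeat a pose let the fingers close. It gives the time, the measured TCP pose, the force and the opening at its end, in the units of the state.
- read_state(): the state, without advancing time (a new reading comes with each control period).
- get_image(name): name is "scene" or "top" or "wrist"; returns the picture (420x560x3 uint8, blue, green, red); there is no depth.
- camera_model(name): a dict with "fov_y" (degrees; the focal length in pixels is half the picture's height over the tangent of half this angle, whatever the lens; pixels are square), "cx", "cy" (the principal point, pixels), "pose" (4x4, takes a point from camera to world coordinates); the wrist camera has in their place "tool_from_camera" (4x4, takes a point from camera to tool coordinates, whose origin is the TCP and whose axes are the flange's). Camera axes: x right, y down, z forward; pixel columns grow to the right and rows downward; lengths in mm; the calibration is good to about 2 mm. A picture is of the moment at which its call begins: read the wrist's pose just before it. camera_model takes no time and is no camera call.
- finish_job(): hands the job in, once; it reports no verdict.
The state is a dict: "clock": time; "qpos": joint angles; "qd": joint speeds; "tau": joint torques, N m; "eef_pos": TCP position; "tool_rot": TCP orientation; "force": force on the tool from outside, world axes, zero at the start; "torque": the same for the moment, N m; "width": finger opening in mm.
Only numpy, scipy, OpenCV 4.12 (cv2) and the standard library are available. Lean on these libraries where they do the work, as an engineer would, in place of code of your own. Each camera call takes 0.05 s, during which the arm holds its last target. There are 200 camera calls.

## Working session

There is one attempt and no reset: what is moved stays moved. The work goes in short steps, Python scripts to look and compute and a tool call to move; the robot and the scene stay as the last step left them, time stands still between calls to the robot, and variables do not carry over. Pictures are saved under pics/ and viewed, about 8 in all and at most 12, crops included, and the job is handed in when it is done.

Besides the shell and the picture viewer there is one more tool, called after "Request:" by a JSON object that holds its "api" and its "payload". move_arm: Moves the arm, as the interface text tells. Its arguments: {"type":"object","properties":{"series":{"type":"array"},"claw":{"type":"number"}},"required":["series"]}

```bash
mkdir -p pics && python3 - <<'E'
from cell import *
import cv2,numpy as np
s=read_state();print(s)
for n in("scene","top"):
    cv2.imwrite(f"pics/{n}0.png",get_image(n)); m=camera_model(n);print(n,m)
print(camera_model("wrist"))
E
```

```text
{'clock': 0.0, 'qpos': array([ 1.18523094,  0.62934622,  0.0384306 ,  1.51837891, -0.02701884,
        0.9962719 , -0.02002084]), 'qd': array([ 0.00043687,  0.002478  , -0.00127816,  0.00059882, -0.00053845,
        0.00115317, -0.00128347]), 'tau': array([ 1.16753472e-03, -5.63397145e+01,  1.22707710e+00, -1.93445778e+01,
        1.11149205e-02,  1.04795818e-02, -8.50792503e-06]), 'eef_pos': array([ 204.14917848, -616.39433283,  200.88536601]), 'tool_rot': array([-3.13970570e+00,  2.58150620e-06,  3.19743233e-01]), 'force': array([-0.35262937, -0.09014993,  0.41007294]), 'torque': array([-0.01352999, -0.00468262,  0.0682662 ]), 'width': 85.25989069490137}
scene {'fov_y': 48.53930537010081, 'cx': 278.270323282297, 'cy': 210.0635935878745, 'pose': array([[ 6.00321048e-01,  5.50031589e-01, -5.80585816e-01,
         1.25829096e+03],
       [ 7.99712100e-01, -4.20715773e-01,  4.28320902e-01,
        -6.01067677e+02],
       [-8.67158414e-03, -7.21431555e-01, -6.92431451e-01,
         1.06952694e+03],
       [ 0.00000000e+00,  0.00000000e+00,  0.00000000e+00,
         1.00000000e+00]])}
t
[... 174 characters left out ...]
,
       [-9.99574177e-01, -2.81670171e-02,  7.62121976e-03,
        -5.08281058e+01],
       [-5.20551892e-03, -8.48624342e-02, -9.96379079e-01,
         1.21101165e+03],
       [ 0.00000000e+00,  0.00000000e+00,  0.00000000e+00,
         1.00000000e+00]])}
{'fov_y': 59.71816605468535, 'cx': 280.62749492266636, 'cy': 208.1556147363033, 'tool_from_camera': array([[ 7.04785953e-04, -9.64260421e-01, -2.64955363e-01,
         6.65805549e+01],
       [ 9.99999744e-01,  7.12130856e-04,  6.83366916e-05,
         9.02207407e-01],
       [ 1.22788522e-04, -2.64955343e-01,  9.64260676e-01,
        -1.72006844e+02],
       [ 0.00000000e+00,  0.00000000e+00,  0.00000000e+00,
         1.00000000e+00]])}
```

View pics/scene0.png

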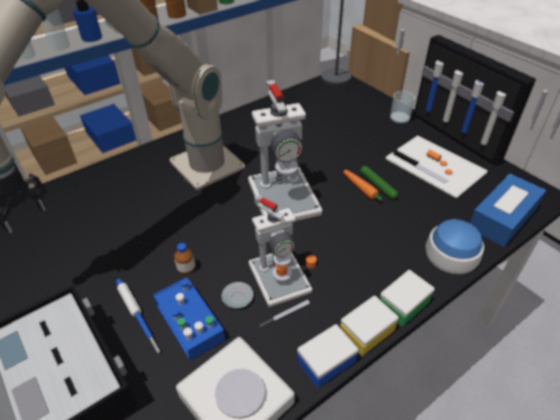

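View pics/top0.png

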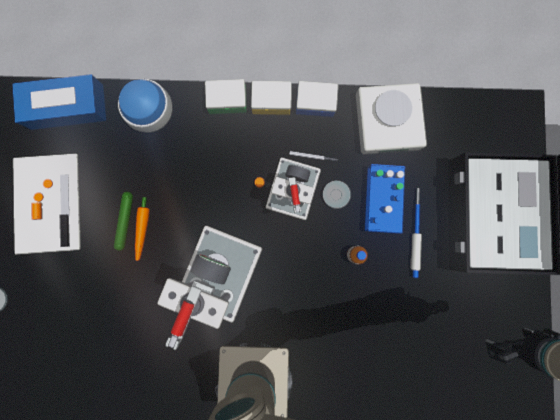

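Two stands: the large one at top (210,280) / scene (280,150), and the small one at top (294,190) / scene (278,250). At about 3.1 mm/px, the small one's base is about 170 x 135 mm, and it stands beside the dish, spare plug and tweezers, so it is the one meant. I'll measure it and confirm with a crop.

```bash
cat > h.py <<'E'
from cell import *
import cv2,numpy as np
def cam(n,st=None):
    m=camera_model(n);f=210/np.tan(np.radians(m["fov_y"])/2)
    if n=="wrist":
        from scipy.spatial.transform import Rotation as R
        T=np.eye(4);T[:3,:3]=R.from_euler("xyz",st["tool_rot"]).as_matrix();T[:3,3]=st["eef_pos"]
        P=T@m["tool_from_camera"]
    else:P=m["pose"]
    return f,m["cx"],m["cy"],P
def plane(c,u,v,z):
    f,cx,cy,P=c;d=P[:3,:3]@[(u-cx)/f,(v-cy)/f,1];o=P[:3,3];return o+d*(z-o[2])/d[2]
def proj(c,X):
    f,cx,cy,P=c;q=P[:3,:3].T@(np.array(X)-P[:3,3]);return np.array([cx+f*q[0]/q[2],cy+f*q[1]/q[2]])
def red(im):
    h=cv2.cvtColor(im,cv2.COLOR_BGR2HSV)
    return cv2.inRange(h,(0,160,90),(6,255,255))|cv2.inRange(h,(172,160,90),(180,255,255))
E
python3 - <<'E'
from h import *
out=[]
for n,(x,y) in(("scene",(220,185)),("top",(240,140))):
    im=cv2.imread(f"pics/{n}0.png");c=cam(n)
    m=red(im)
    k,l,s,ct=cv2.connectedComponentsWithStats(m)
    for i in range(1,k):
        if s[i,4]<25: continue
        p=np.argwhere(l==i)[:,::-1].astype(np.float32)
        r=cv2.minAreaRect(p);b=cv2.boxPoints(r)
        print(n,ct[i],s[i,4],r)
        if s[i,4]<400:
            b=b[np.argsort(b[:,1])];print(" ends z249",plane(c,*b[:2].mean(0),249),plane(c,*b[2:].mean(0),249),"cen",plane(c,*ct[i],249))
    out.append(cv2.resize(im[y:y+125,x:x+110],None,fx=3.6,fy=3.6,interpolation=cv2.INTER_CUBIC))
cv2.imwrite("pics/crop.png",np.hstack(out))
E
```

```text
scene [275.74725275  90.82417582] 91 ((276.0, 90.50000762939453), (13.991971969604492, 7.525984764099121), 57.9946174621582)
 ends z249 [ 44.6460524  274.63527516 249.        ] [125.60778692 246.43978654 249.        ] cen [ 87.10679705 258.26161703 249.        ]
scene [267.92307692 203.23076923] 65 ((267.7768859863281, 203.01541137695312), (14.7601318359375, 4.465250492095947), 29.744882583618164)
 ends z249 [ 511.26271303 -104.30757651  249.        ] [553.90701412 -94.30330657 249.        ] cen [533.65700581 -99.44251631 249.        ]
top [294.61206897 194.12931034] 116 ((294.5895690917969, 194.3323516845703), (18.931119918823242, 6.386402606964111), 81.25383758544922)
 ends z249 [561.09427089 -95.04827458 249.        ] [ 514.55258151 -103.29421741  249.        ] cen [538.28413184 -99.22348242 249.        ]
top [181.78552279 318.94906166] 373 ((181.95692443847656, 318.76727294921875), (11.29235553741455, 34.2709846496582), 23.198589324951172)
 ends z249 [265.0055833  151.27112401 249.        ] [189.40577525 180.34504217 249.        ] cen [226.63900314 166.24973729 249.        ]
```

View pics/crop.png

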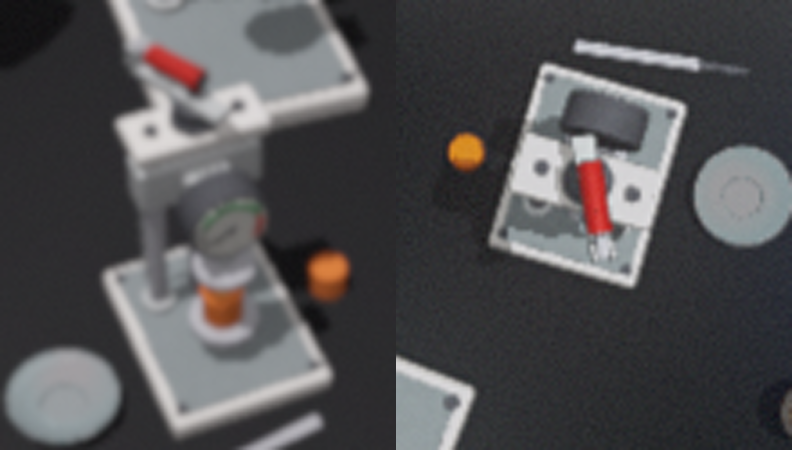

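The crop confirms it. The folded grip's fork (pin) end is at crop (602,250), on the robot side, and its tip lies over the hub. I'm moving above it to measure with the wrist camera.

Request:
{"api": "move_arm", "payload": {"series": [[[0.03,-0.02,-0.04],0],[[0.07,-0.055,-0.08],0],[[0.11,-0.09,-0.12],0],[[0.155,-0.125,-0.13],0],[[0.2,-0.16,-0.13],0]], "claw": 1}}

```text
clock: 0.72
eef_pos: [345.1, -400.7, 332.5]
tool_rot: [3.141, -0.001, 0.32]
force: [1.5, -0.5, -0.4]
width: 85.5
```

Request:
{"api": "move_arm", "payload": {"series": [[[0.045,-0.036,0],0],[[0.09,-0.072,0],0],[[0.135,-0.108,0],0],[[0.18,-0.144,0],0],[[0.225,-0.18,0],0]]}}

```text
clock: 1.35
eef_pos: [502.7, -157.5, 332.5]
tool_rot: [3.141, -0.001, 0.319]
force: [0.6, -0.3, -0.1]
width: 84.8
```

```bash
python3 - <<'E'
from h import *
s=read_state();print(s["eef_pos"],s["tool_rot"],s["clock"],s["force"])
c=cam("top")
print("axis from head holes",plane(c,240+(586-396)/3.6,140+180.5/3.6,212))
d=np.array([536,-99,330])-s["eef_pos"];y=s["tool_rot"][2]
print(d[0]*np.cos(y)+d[1]*np.sin(y),d[0]*np.sin(y)-d[1]*np.cos(y),-d[2])
E
```

```text
[ 502.74627456 -157.48804814  332.52390767] [ 3.14087584e+00 -9.94854397e-04  3.19354665e-01] 1.35 [ 0.59091855 -0.28054714 -0.06995809]
axis from head holes [553.31232212 -96.1121201  212.        ]
49.93490992643554 -45.09065092549798 2.5239076697174596
```

Request:
{"api": "move_arm", "payload": {"series": [[[0.025,-0.022,0],0.08],[[0.05,-0.045,0],0.145],[[0.05,-0.045,0],0.145]]}}

```text
clock: 1.72
eef_pos: [536.9, -95.5, 331.9]
tool_rot: [-3.14, -0.001, 0.18]
force: [0.0, -0.4, 0.1]
width: 85.2
```

```bash
python3 - <<'E'
from h import *
s=read_state();im=get_image("wrist");c=cam("wrist",s);print(s["eef_pos"],s["tool_rot"],s["clock"])
cv2.imwrite("pics/w1.png",im)
m=red(im);k,l,st,ct=cv2.connectedComponentsWithStats(m);i=1+np.argmax(st[1:,4])
p=np.argwhere(l==i)[:,::-1].astype(np.float32);r=cv2.minAreaRect(p);b=cv2.boxPoints(r);b=b[np.argsort(b[:,1])]
e=[plane(c,*q,252) for q in(b[:2].mean(0),b[2:].mean(0))]
print(r,st[i],e,np.linalg.norm(e[0]-e[1]))
E
```

```text
[536.88802536 -95.5381815  331.91502379] [-3.14019046e+00 -7.68081276e-04  1.79841116e-01] 1.725
((286.5, 208.5), (69.0, 25.0), 90.0) [ 274  174   26   70 1642] [array([559.62776929, -96.4172417 , 252.        ]), array([ 509.34388004, -105.81636369,  252.        ])] 51.15479461210041
```

View pics/w1.png

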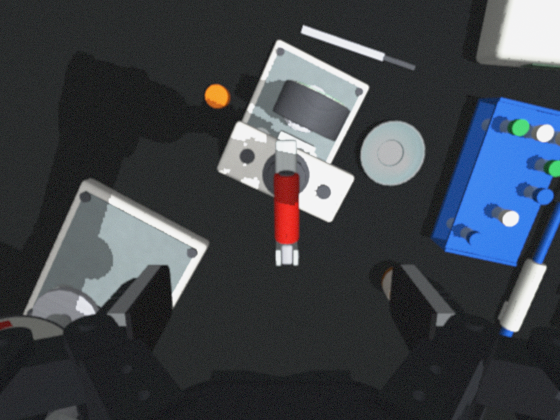

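The grip is upright in the wrist view (x≈286, y 174–244), with its pin ears at y≈255, so it lines up with tool x. Its measured length is 51 mm against 50. The axis is about (552,-97), agreeing to 3 mm with the head-hole estimate. I'm descending to pinch the sleeve near its free end.

Request:
{"api": "move_arm", "payload": {"series": [[[0.003,0.002,0.04],0],[[0.006,0.0048,0.075],0],[[0.006,0.0048,0.094],0],[[0.006,0.0048,0.094],0]], "claw": 0.6}}

```text
clock: 2.28
eef_pos: [541.0, -103.1, 236.6]
tool_rot: [-3.141, 0.004, 0.176]
force: [-0.0, -0.1, 1.2]
width: 51.1
```

Request:
{"api": "move_arm", "payload": {"series": [[[0,0,0],0],[[0,0,0],0],[[0,0,0],0],[[0,0,0],0],[[0,0,0],0]], "claw": 0}}

```text
clock: 2.9
eef_pos: [541.0, -103.0, 236.8]
tool_rot: [-3.141, 0.004, 0.176]
force: [0.1, 0.0, 0.3]
width: -0.3
```

```bash
python3 - <<'E'
from h import *
s=read_state();im=get_image("wrist");print(s)
cv2.imwrite("pics/w2.png",im)
E
```

```text
{'clock': 2.9, 'qpos': array([ 0.20801925,  0.4489453 , -0.10474413,  1.74790702,  0.05681396,
        0.95136061, -1.31456627]), 'qd': array([-0.00059073,  0.00196262, -0.00052091,  0.0022267 ,  0.0002689 ,
       -0.00109653,  0.00178057]), 'tau': array([ 1.79877301e-02, -4.60874891e+01, -5.07058538e-01, -1.87278056e+01,
        1.42565713e-02,  1.91342103e-02,  3.80663914e-04]), 'eef_pos': array([ 541.04764954, -103.0460087 ,  236.75070174]), 'tool_rot': array([-3.14135602,  0.00379801,  0.17581911]), 'force': array([0.11178469, 0.01998168, 0.30560503]), 'torque': array([-0.03187342,  0.04273621,  0.02692387]), 'width': -0.27165854685058516}
```

View pics/w2.png

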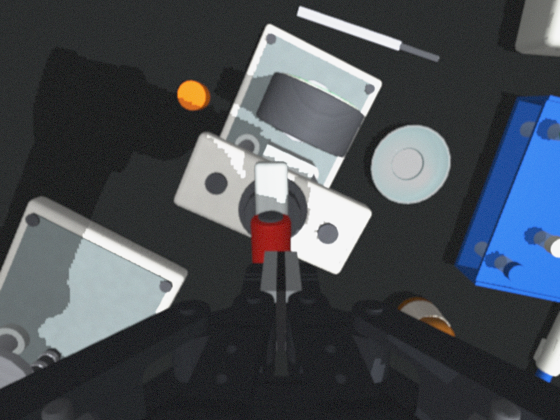

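Width reads 0, so the fingers shut without holding the grip. In this view red is at x 252–291, y 215–263 and the shut fingers are at x≈282. I need close crops from both cameras.

```bash
python3 - <<'E'
from h import *
s=read_state();im=cv2.imread("pics/w2.png");sc=get_image("scene");tp=get_image("top")
c=cam("wrist",s)
for n in("scene","top"):
    print(n,"TCP px",proj(cam(n),s["eef_pos"]))
print("wrist TCP",proj(c,s["eef_pos"]),"pin",proj(c,[498,-107,249]),"tip",proj(c,[561,-95.5,249]))
a=cv2.resize(im[140:320,190:370],(400,400),interpolation=cv2.INTER_CUBIC)
b=cv2.resize(sc[160:260,220:320],(400,400),interpolation=cv2.INTER_CUBIC)
cv2.imwrite("pics/c2.png",np.hstack([a,b]))
for n,i in(("scene",sc),("top",tp),("wrist",im)):
    m=red(i);k,l,st,ct=cv2.connectedComponentsWithStats(m);print(n,[(list(st[j]),ct[j].round(1)) for j in range(1,k) if st[j,4]>15])
E
```

```text
scene TCP px [268.57605984 208.82861925]
top TCP px [295.89961378 193.72223273]
wrist TCP [278.66976533 245.53482626] pin [271.34187203 334.9673223 ] tip [269.80191567 212.19396835]
scene [([np.int32(261), np.int32(199), np.int32(7), np.int32(6), np.int32(20)], array([263.8, 201.4])), ([np.int32(269), np.int32(204), np.int32(6), np.int32(5), np.int32(18)], array([272.1, 205.6]))]
top [([np.int32(171), np.int32(301), np.int32(22), np.int32(35), np.int32(363)], array([181.5, 319. ]))]
wrist [([np.int32(251), np.int32(215), np.int32(40), np.int32(48), np.int32(1317)], array([269.2, 237.1]))]
```

View pics/c2.png

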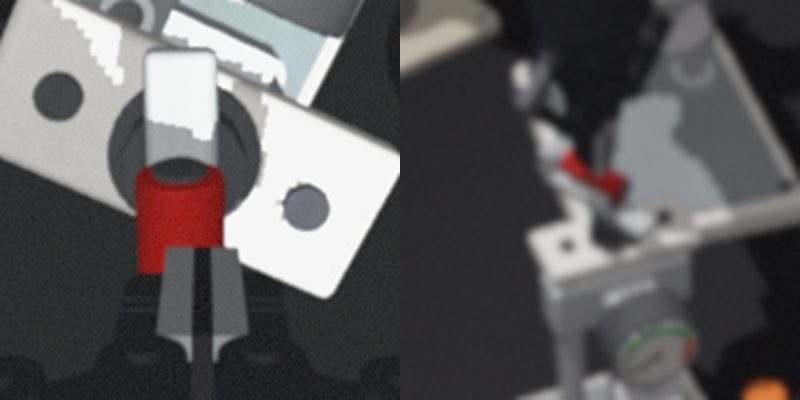

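```bash
python3 - <<'E'
from h import *
s=read_state();w=cam("wrist",s);sc=cam("scene")
def ray(c,u,v):
    a=plane(c,u,v,0);o=c[3][:3,3];return o,(a-o)/np.linalg.norm(a-o)
def tri(A,B):
    (o,d),(p,e)=A,B;t=np.linalg.lstsq(np.c_[d,-e],p-o,rcond=None)[0];x=o+t[0]*d;y=p+t[1]*e;return x.round(1),y.round(1)
print("fingertip",tri(ray(w,281,251),ray(sc,270,208.5)))
# grip: scene near ends of red vs wrist
for z in(230,240,250,260): print(z,plane(w,271,215,z),plane(sc,275.5,207,z),plane(w,271,240,z))
from scipy.spatial.transform import Rotation as R
im=cv2.imread("pics/w2.png");print(im[225:300:10,240:310:5].sum(2))
E
```

```text
fingertip (array([ 540.4, -104.3,  241.8]), array([ 544.9, -101.3,  239.8]))
230 [554.08380979 -96.74444089 230.        ] [540.68228793 -80.56325721 230.        ] [540.74348462 -99.02601358 230.        ]
240 [557.08150808 -96.49359448 240.        ] [549.2300621  -86.76323001 240.        ] [544.48938192 -98.647204   240.        ]
250 [560.07920637 -96.24274808 250.        ] [557.77783627 -92.96320281 250.        ] [548.23527922 -98.26839441 250.        ]
260 [563.07690465 -95.99190167 260.        ] [566.32561043 -99.16317562 260.        ] [551.98117653 -97.88958483 260.        ]
[[571 219 192 196 206 192 180 200 204 178 181 224 197 742]
 [128 247 383 185 214 232 235 222 205 189 162 659 738 738]
 [138 112 142 176 194 217 235 206 210 183 383 738 738 738]
 [150 147 128 196 207 282 278 273  98 248 275 281 738 738]
 [125 130  98  97  94 274 279 274  78 212 269 281  89  86]
 [139 109 124  84 123 274 275 264  87 203 274 272 185 128]
 [131 107  83  95 168 280 286 259  67 153 275 275 265 101]
 [ 96  93  96  99  95  84 122 418 153 239 227 100  98 108]]
```

Triangulation puts the fingertips at z≈241, beside or inside the sleeve's line, which contradicts width 0. I'll reopen, centre on the sleeve, close in small steps and watch the width.

Request:
{"api": "move_arm", "payload": {"series": [[[0,0,0],0],[[0,0,0],0],[[0.001,-0.004,0],0],[[0.001,-0.004,0],0]], "claw": 0.5}}

```text
clock: 3.55
eef_pos: [541.3, -98.3, 236.6]
tool_rot: [-3.141, 0.004, 0.177]
force: [0.6, 0.4, 0.3]
width: 43.0
```

```bash
python3 - <<'E'
from h import *
s=read_state();im=get_image("wrist");print(s["eef_pos"],s["width"],s["force"],s["clock"])
cv2.imwrite("pics/w3.png",cv2.resize(im[130:330,150:410],None,fx=2,fy=2,interpolation=cv2.INTER_CUBIC))
E
```

```text
[541.33222684 -98.28912611 236.59336411] 43.02994264955053 [0.63439771 0.41777306 0.32958122] 3.55
```

View pics/w3.png

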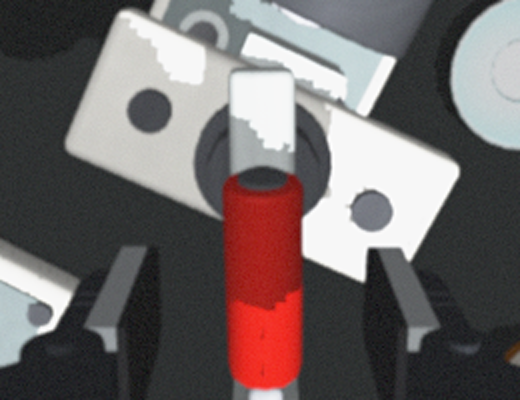

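The pads straddle the sleeve: inner edges at crop x≈160 and 365, sleeve at 225–302. I'm closing again.

Request:
{"api": "move_arm", "payload": {"series": [[[0,0,0],0],[[0,0,0],0]], "claw": 0.3}}

```text
clock: 3.85
eef_pos: [541.3, -98.6, 236.6]
tool_rot: [-3.141, 0.004, 0.176]
force: [-0.5, -0.6, 0.7]
width: 25.8
```

Request:
{"api": "move_arm", "payload": {"series": [[[0,0,0],0],[[0,0,0],0]], "claw": 0.15}}

```text
clock: 4.1
eef_pos: [541.3, -98.7, 236.6]
tool_rot: [-3.141, 0.004, 0.176]
force: [-0.4, -0.8, 0.1]
width: 13.0
```

```bash
python3 - <<'E'
from h import *
s=read_state();im=get_image("wrist");print(s["eef_pos"],s["width"],s["force"],s["clock"])
cv2.imwrite("pics/w4.png",cv2.resize(im[130:330,150:410],None,fx=2,fy=2,interpolation=cv2.INTER_CUBIC))
E
```

```text
[541.2942876  -98.65471538 236.59651975] 13.008740457627285 [-0.39655211 -0.81412402  0.13921991] 4.1
```

View pics/w4.png

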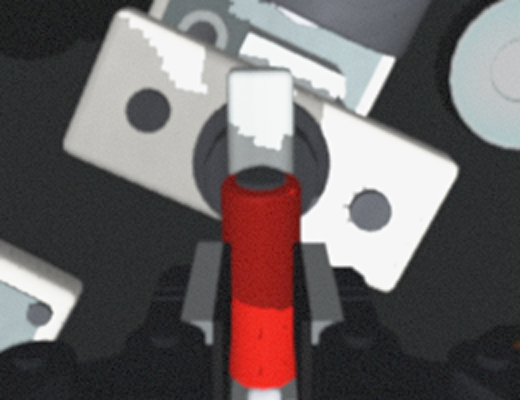

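The pads still close past the sleeve width (13 mm), so they seem to ride higher than the TCP reading suggests. I'll open, back off from the hub, go a few mm lower and close while watching the force.

Request:
{"api": "move_arm", "payload": {"series": [[[0,0,0],0],[[-0.006,0.0005,0],0],[[-0.012,0.0005,0.003],0],[[-0.012,0.0005,0.006],0],[[-0.012,0.0005,0.006],0]], "claw": 0.35}}

```text
clock: 4.78
eef_pos: [529.3, -101.2, 230.3]
tool_rot: [-3.141, 0.004, 0.176]
force: [-0.6, -0.9, 0.3]
width: 29.6
```

Request:
{"api": "move_arm", "payload": {"series": [[[0,0,0],0],[[0,0,0],0],[[0,0,0],0],[[0,0,0],0]], "claw": 0}}

```text
clock: 5.28
eef_pos: [529.7, -101.3, 230.6]
tool_rot: [-3.141, 0.004, 0.176]
force: [-0.1, 0.8, 1.4]
width: -0.1
```

Scale check: the pads' image separation in w1 and w3 puts their tips about 27 mm nearer the camera than the reported TCP. That explains shutting above the sleeve's 258 mm top. I'll go lower in guarded steps, opened to straddle.

Request:
{"api": "move_arm", "payload": {"series": [[[0,0,-0.005],0],[[0,0,-0.005],0],[[0,0,-0.005],0],[[0,0,-0.005],0]], "claw": 0.4}}

```text
clock: 5.78
eef_pos: [529.6, -101.3, 235.4]
tool_rot: [-3.141, 0.004, 0.176]
force: [1.2, -0.1, 0.1]
width: 33.8
```

Request:
{"api": "move_arm", "payload": {"series": [[[0,0,0.005],0],[[0,0,0.01],0],[[0,0,0.014],0],[[0,0,0.014],0]]}}

```text
clock: 6.28
eef_pos: [529.2, -101.3, 221.0]
tool_rot: [-3.141, 0.005, 0.176]
force: [0.7, -1.0, 0.2]
width: 34.6
```

Request:
{"api": "move_arm", "payload": {"series": [[[0,0,0],0],[[0,0,0],0],[[0,0,0],0],[[0,0,0],0]], "claw": 0.1}}

```text
clock: 6.78
eef_pos: [529.3, -101.1, 221.1]
tool_rot: [-3.141, 0.005, 0.176]
force: [0.3, 1.0, 2.2]
width: 15.2
```

Contact: width 15.2 stopped the fingers on the sleeve's upper chord. So the tips are really about 33 mm above the reported TCP z. I'm reopening, shifting toward the free end and going about 12 mm lower.

Request:
{"api": "move_arm", "payload": {"series": [[[0,0,0],0],[[0.008,0,0],0],[[0.017,0,0.005],0],[[0.017,0,0.012],0],[[0.017,0,0.012],0]], "claw": 0.4}}

```text
clock: 7.4
eef_pos: [545.2, -98.0, 208.0]
tool_rot: [-3.14, 0.007, 0.176]
force: [-0.4, -0.0, 0.5]
width: 34.2
```

Request:
{"api": "move_arm", "payload": {"series": [[[0,0,0],0],[[0,0,0],0],[[0,0,0],0],[[0,0,0],0]], "claw": 0.1}}

```text
clock: 7.9
eef_pos: [545.0, -98.1, 208.0]
tool_rot: [-3.14, 0.007, 0.177]
force: [-0.8, 0.0, -1.1]
width: 15.9
```

```bash
python3 - <<'E'
from h import *
s=read_state();im=get_image("wrist");print(s["eef_pos"],s["width"],s["force"],s["torque"],s["clock"])
a=cv2.resize(im[130:330,150:410],None,fx=1.5,fy=2,interpolation=cv2.INTER_CUBIC)
b=cv2.resize(get_image("scene")[160:260,220:320],(400,400),interpolation=cv2.INTER_CUBIC)
cv2.imwrite("pics/w5.png",np.hstack([a,b]))
E
```

```text
[545.01764058 -98.0571399  207.9694028 ] 15.870579422939704 [-0.80150439  0.04567588 -1.12247091] [-0.07848894  0.06826893  0.09821302] 7.9
```

View pics/w5.png

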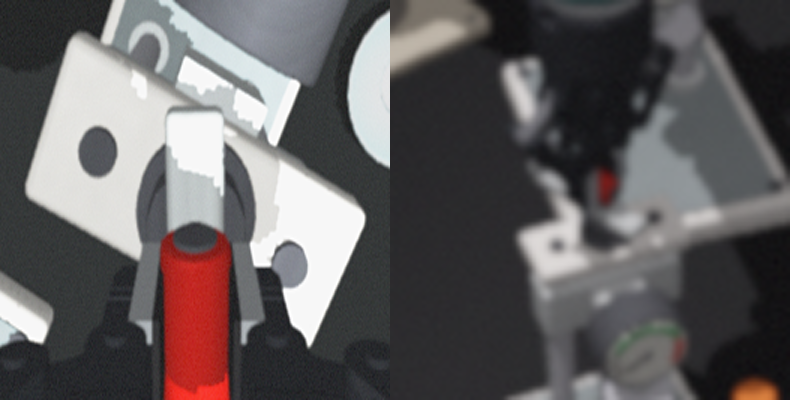

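The sleeve's free end now sits between the pads (left crop x 163–230). I'm swinging it up along the arc, first half.

Request:
{"api": "move_arm", "payload": {"series": [[[-0.0006,0,-0.0076],0],[[-0.0024,0,-0.015],0],[[-0.0054,0,-0.022],0],[[-0.0094,0,-0.0284],0],[[-0.0144,0,-0.0341],0]], "claw": 0}}

```text
clock: 8.62
eef_pos: [528.1, -101.1, 240.8]
tool_rot: [-3.139, 0.013, 0.176]
force: [-2.3, -2.2, -20.4]
width: 15.8
```

```bash
python3 - <<'E'
from h import *
s=read_state();print(s["eef_pos"],s["width"],s["force"],s["torque"],s["clock"])
sc=get_image("scene");m=red(sc);k,l,st,ct=cv2.connectedComponentsWithStats(m);print([(list(map(int,st[j])),ct[j].round(1)) for j in range(1,k) if st[j,4]>5])
E
```

```text
[ 528.09930453 -101.11422969  240.81662438] 15.824241984001366 [ -2.29266582  -2.21280047 -20.44932469] [-0.62326438  0.68034268  0.11252901] 8.625
[([268, 192, 2, 5, 8], array([268.4, 193.9]))]
```

Request:
{"api": "move_arm", "payload": {"series": [[[-0.0055,0,-0.007],0],[[-0.0116,0,-0.0105],0],[[-0.0181,0,-0.013],0],[[-0.0249,0,-0.0143],0],[[-0.031,0,-0.0145],0]]}}

```text
clock: 9.3
eef_pos: [500.5, -106.7, 258.0]
tool_rot: [-3.141, 0.005, 0.176]
force: [6.6, -0.5, -16.1]
width: 12.3
```

Request:
{"api": "move_arm", "payload": {"series": [[[-0.001,0,0],0],[[-0.001,0,0],0]]}}

```text
clock: 9.55
eef_pos: [499.9, -106.7, 258.3]
tool_rot: [3.142, 0.004, 0.177]
force: [2.4, -1.2, -18.0]
width: 11.5
```

```bash
python3 - <<'E'
from h import *
s=read_state();print(s["eef_pos"],s["width"],s["force"],s["torque"],s["clock"],s["tool_rot"])
im=get_image("wrist");sc=get_image("scene")
a=cv2.resize(im[130:420,120:440],(440,400));b=cv2.resize(sc[150:250,220:320],(360,400),interpolation=cv2.INTER_CUBIC)
cv2.imwrite("pics/w6.png",np.hstack([a,b]))
E
```

```text
[ 499.94471701 -106.72068089  258.26502875] 11.531768785740532 [  2.44302772  -1.15786065 -17.96776931] [-0.23792529 -0.75775026  0.04761868] 9.55 [3.14154805 0.00431412 0.17674353]
```

View pics/w6.png

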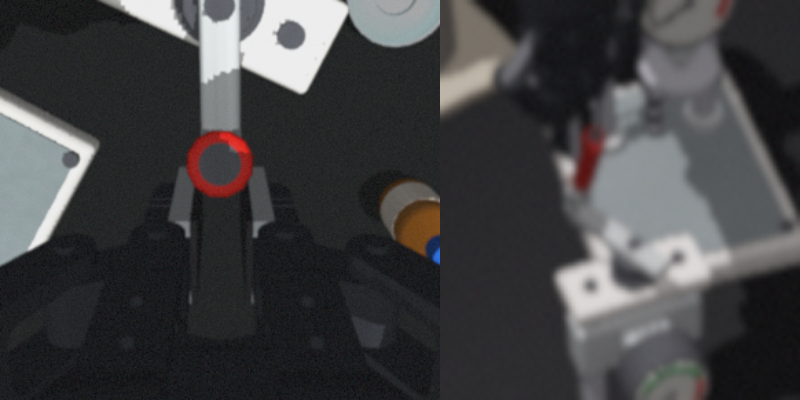

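The grip is upright, seen end-on at crop (220,163), but it sits at the pads' front edge. I'll measure it and regrip centred.

```bash
python3 - <<'E'
from h import *
s=read_state();c=cam("wrist",s)
im=get_image("wrist");m=red(im);cn=max(cv2.findContours(m,0,2)[0],key=cv2.contourArea);(u,v),r=cv2.minEnclosingCircle(cn)
print(u,v,r,"bbox",cv2.boundingRect(cn))
p=plane(c,u,v,312);print(p,"depth from radius",c[0]*9/r)
d=p-s["eef_pos"];y=s["tool_rot"][2];print("tool",d[0]*np.cos(y)+d[1]*np.sin(y),d[0]*np.sin(y)-d[1]*np.cos(y))
print("axis dist",np.hypot(*(p[:2]-[552.3,-97.2])))
E
```

```text
279.8656005859375 248.47850036621094 24.503108978271484 bbox (256, 226, 48, 47)
[ 519.80730489 -103.89084344  312.        ] depth from radius 134.36046705043037
tool 20.0414618768676 0.7163596374469483
axis dist 33.17442721648018
```

The ring is end-on to the tilted camera, so the grip really leans about 20° inward (fold ≈1.2), and the pads have slipped. I'm regripping centred and a bit lower, then finishing the swing.

Request:
{"api": "move_arm", "payload": {"series": [[[0,0,0],0],[[0,0,0],0],[[0.008,0.0005,0.003],0],[[0.014,0.0005,0.007],0],[[0.014,0.0005,0.007],0]], "claw": 0.4}}

```text
clock: 10.32
eef_pos: [514.2, -104.4, 250.7]
tool_rot: [-3.141, 0.005, 0.177]
force: [-0.1, -0.2, -0.5]
width: 34.3
```

Request:
{"api": "move_arm", "payload": {"series": [[[0,0,0],0],[[0,0,0],0],[[0,0,0],0],[[0,0,0],0]], "claw": 0}}

```text
clock: 10.82
eef_pos: [514.1, -104.1, 250.8]
tool_rot: [-3.141, 0.005, 0.177]
force: [-1.4, 1.6, 0.7]
width: 16.2
```

```bash
cat >> h.py <<'E'
def ring():
    s=read_state();c=cam("wrist",s);im=get_image("wrist");m=red(im)
    cn=max(cv2.findContours(m,0,2)[0],key=cv2.contourArea);(u,v),r=cv2.minEnclosingCircle(cn)
    p=plane(c,u,v,308);d=p-s["eef_pos"];y=s["tool_rot"][2]
    print("t",s["clock"],"tcp",s["eef_pos"].round(1),"w",round(s["width"],1),"F",s["force"].round(1),"M",s["torque"].round(2))
    print("ring",round(u),round(v),round(r,1),cv2.boundingRect(cn),"tip",p.round(1),"tool dx",(d[0]*np.cos(y)+d[1]*np.sin(y)).round(1),"dy",(d[0]*np.sin(y)-d[1]*np.cos(y)).round(1))
    return im
E
python3 -c "from h import *;ring()"
```

```text
t 10.825 tcp [ 514.1 -104.1  250.8] w 16.2 F [-1.4  1.6  0.7] M [ 0.36  0.13 -0.  ]
ring 280 292 25.2 (257, 268, 47, 49) tip [ 519.4 -103.8  308. ] tool dx 5.3 dy 0.6
```

Request:
{"api": "move_arm", "payload": {"series": [[[-0.005,0,-0.0012],0],[[-0.01,0,-0.0022],0],[[-0.015,0,-0.0028],0],[[-0.015,0,-0.0028],0]]}}

```text
clock: 11.38
eef_pos: [503.0, -106.0, 253.8]
tool_rot: [-3.141, -0.003, 0.178]
force: [8.2, 1.4, -7.5]
width: 16.3
```

```bash
python3 -c "from h import *;ring()"
```

```text
t 11.375 tcp [ 503.  -106.   253.8] w 16.3 F [ 8.2  1.4 -7.5] M [ 0.56 -2.1   0.05]
ring 280 291 24.5 (258, 268, 46, 48) tip [ 506.6 -106.2  308. ] tool dx 3.5 dy 0.8
```

Request:
{"api": "move_arm", "payload": {"series": [[[-0.003,0,0],0],[[-0.006,0,0],0],[[-0.006,0,0],0]]}}

```text
clock: 11.8
eef_pos: [501.7, -106.2, 254.0]
tool_rot: [3.141, -0.012, 0.179]
force: [10.1, 2.5, -8.1]
width: 16.2
```

```bash
python3 -c "
from h import *
im=ring();sc=get_image('scene')
a=cv2.resize(im[200:420,160:400],(436,400));b=cv2.resize(sc[150:250,220:320],(360,400),interpolation=cv2.INTER_CUBIC)
cv2.imwrite('pics/w7.png',np.hstack([a,b]))"
```

```text
t 11.8 tcp [ 501.7 -106.2  254. ] w 16.2 F [10.1  2.5 -8.1] M [ 0.59 -2.59  0.01]
ring 280 291 24.3 (258, 268, 46, 48) tip [ 504.5 -106.6  308. ] tool dx 2.8 dy 0.8
```

Request:
{"api": "move_arm", "payload": {"series": [[[-0.004,0,0],0],[[-0.008,0,0],0],[[-0.01,0,0],0]]}}

```text
clock: 12.28
eef_pos: [497.7, -107.0, 254.4]
tool_rot: [3.14, -0.024, 0.18]
force: [15.0, 1.5, -12.2]
width: 15.7
```

```bash
python3 -c "
from h import *
im=ring();sc=get_image('scene')
a=cv2.resize(im[200:420,160:400],(436,400));b=cv2.resize(sc[150:250,220:320],(360,400),interpolation=cv2.INTER_CUBIC)
cv2.imwrite('pics/w7.png',np.hstack([a,b]))"
```

```text
t 12.275 tcp [ 497.7 -107.   254.4] w 15.7 F [ 15.    1.5 -12.2] M [ 0.78 -3.46  0.04]
ring 281 290 24.2 (258, 267, 46, 48) tip [ 500.2 -107.4  308. ] tool dx 2.3 dy 0.8
```

The tip is now at x≈498 (at z 312), which matches the pin, and the force is rising, so it appears to be at the stop. I'm releasing to relax the grip and check the free position.

Request:
{"api": "move_arm", "payload": {"series": [[[0,0,0],0],[[0,0,0],0],[[0,0,0],0]], "claw": 0.4}}

```text
clock: 12.75
eef_pos: [496.0, -107.7, 254.3]
tool_rot: [3.14, -0.021, 0.179]
force: [-0.2, 0.3, 0.7]
width: 33.5
```

```bash
python3 -c "
from h import *
im=ring();sc=get_image('scene')
a=cv2.resize(im[200:420,160:400],(436,400));b=cv2.resize(sc[150:250,220:320],(360,400),interpolation=cv2.INTER_CUBIC)
cv2.imwrite('pics/w7.png',np.hstack([a,b]))"
```

```text
t 12.75 tcp [ 496.  -107.7  254.3] w 33.5 F [-0.2  0.3  0.7] M [-0.01  0.02  0.01]
ring 279 289 24.7 (255, 266, 50, 47) tip [ 499.2 -107.5  308. ] tool dx 3.1 dy 0.5
```

View pics/w7.png

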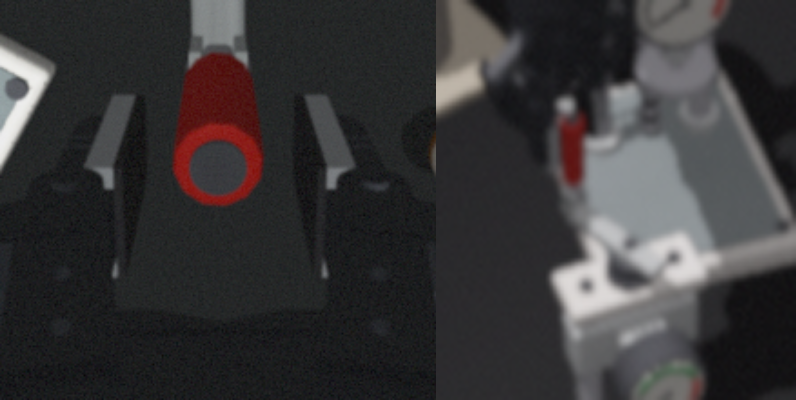

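The scene crop shows the grip standing vertical at (570,150), and the ring lies between the pads at (218,165). I'm regripping centred and slightly lower, ready to crank.

Request:
{"api": "move_arm", "payload": {"series": [[[0.003,0.0005,0.004],0],[[0.003,0.0005,0.004],0]]}}

```text
clock: 13.1
eef_pos: [499.2, -107.4, 250.0]
tool_rot: [3.14, -0.02, 0.179]
force: [-0.2, -0.6, -0.3]
width: 34.5
```

Request:
{"api": "move_arm", "payload": {"series": [[[0,0,0],0],[[0,0,0],0],[[0,0,0],0],[[0,0,0],0]], "claw": 0}}

```text
clock: 13.6
eef_pos: [499.2, -107.0, 250.2]
tool_rot: [3.14, -0.021, 0.18]
force: [-0.7, 3.1, 3.1]
width: 16.1
```

```bash
cat > p.py <<'E'
from h import *
import sys
from scipy.spatial.transform import Rotation as R
AX=np.array([551.8,-97.4]);step=float(sys.argv[1]);n=int(sys.argv[2]);lead=float(sys.argv[3]) if len(sys.argv)>3 else 0
s=read_state();M=R.from_euler("xyz",s["tool_rot"]).as_matrix();p=s["eef_pos"];d=p[:2]-AX
a=np.arctan2(d[1],d[0]);phi0=np.pi+.185
t=-np.array([-np.sin(a),np.cos(a)]) # clockwise tangent
print("t",s["clock"],"tcp",p.round(1),"r",np.hypot(*d).round(1),"phi mod",round((phi0-a)%(2*np.pi),3),"w",round(s["width"],1),"F",s["force"].round(1),"Ftan",round(-s["force"][:2]@t,1),"Frad",round(s["force"][:2]@(d/np.hypot(*d)),1))
for i in range(1,n+1):
    b=a-step*i-lead;q=np.append(AX+54.5*np.array([np.cos(b),np.sin(b)]),ZT:=250.)-p
    v=M.T@q;print([round(x/1000,4) for x in v],end=" ")
print()
E
python3 p.py .22 5; python3 - <<'E'
from h import *
s=read_state();c=cam("wrist",s);print(plane(c,279.5,228.6,262))
E
```

```text
t 13.6 tcp [ 499.2 -107.   250.2] r 53.5 phi mod 0.004 w 16.1 F [-0.7  3.1  3.1] Ftan -3.2 Frad 0.1
[np.float64(0.0003), np.float64(-0.0119), np.float64(0.0002)] [np.float64(0.0041), np.float64(-0.0232), np.float64(0.0002)] [np.float64(0.0104), np.float64(-0.0334), np.float64(0.0003)] [np.float64(0.0187), np.float64(-0.042), np.float64(0.0005)] [np.float64(0.0287), np.float64(-0.0486), np.float64(0.0007)] 
[ 511.66829481 -105.18138143  262.        ]
```

Request:
{"api": "move_arm", "payload": {"series": [[[0.0003,-0.012,0],0],[[0.004,-0.023,0],0],[[0.0104,-0.0334,0],0],[[0.0187,-0.042,0],0],[[0.0287,-0.0486,0.0005],0]]}}

```text
clock: 14.22
eef_pos: [516.7, -55.4, 250.0]
tool_rot: [3.139, -0.016, 0.178]
force: [-6.5, -2.5, 6.3]
width: 16.3
```

```bash
python3 p.py .24 5
```

```text
t 14.225 tcp [516.7 -55.4 250. ] r 54.7 phi mod 1.059 w 16.3 F [-6.5 -2.5  6.3] Ftan 6.6 Frad 2.3
[np.float64(0.0121), np.float64(-0.0049), np.float64(0.0002)] [np.float64(0.025), np.float64(-0.0069), np.float64(0.0004)] [np.float64(0.038), np.float64(-0.0059), np.float64(0.0006)] [np.float64(0.0504), np.float64(-0.0018), np.float64(0.0008)] [np.float64(0.0615), np.float64(0.0052), np.float64(0.001)]
```

Request:
{"api": "move_arm", "payload": {"series": [[[0.0125,-0.0049,0],0],[[0.025,-0.0069,0],0],[[0.038,-0.0059,0],0],[[0.0504,-0.0018,0.0005],0],[[0.0615,0.0052,0.001],0]]}}

```text
clock: 14.85
eef_pos: [577.1, -47.3, 250.1]
tool_rot: [-3.141, -0.014, 0.179]
force: [-4.7, 2.9, 6.4]
width: 16.5
```

```bash
python3 p.py .25 5
```

```text
t 14.85 tcp [577.1 -47.3 250.1] r 56.1 phi mod 2.224 w 16.5 F [-4.7  2.9  6.4] Ftan 5.5 Frad 0.5
[np.float64(0.0088), np.float64(0.0108), np.float64(0.0002)] [np.float64(0.0158), np.float64(0.0224), np.float64(0.0003)] [np.float64(0.0198), np.float64(0.0354), np.float64(0.0003)] [np.float64(0.0205), np.float64(0.0489), np.float64(0.0004)] [np.float64(0.0178), np.float64(0.0622), np.float64(0.0003)]
```

Request:
{"api": "move_arm", "payload": {"series": [[[0.0088,0.0108,0],0],[[0.0158,0.0224,0],0],[[0.0198,0.0354,0],0],[[0.0207,0.0489,0],0],[[0.018,0.0622,0],0]]}}

```text
clock: 15.48
eef_pos: [607.3, -101.6, 250.2]
tool_rot: [-3.138, -0.017, 0.182]
force: [0.1, 6.4, -0.2]
width: 16.2
```

```bash
python3 p.py .2 5
```

```text
t 15.475 tcp [ 607.3 -101.6  250.2] r 55.7 phi mod 3.403 w 16.2 F [ 0.1  6.4 -0.2] Ftan 6.4 Frad -0.4
[np.float64(-0.005), np.float64(0.0099), np.float64(0.0001)] [np.float64(-0.0108), np.float64(0.0191), np.float64(-0.0)] [np.float64(-0.0182), np.float64(0.027), np.float64(-0.0002)] [np.float64(-0.0271), np.float64(0.0333), np.float64(-0.0004)] [np.float64(-0.0371), np.float64(0.0376), np.float64(-0.0006)]
```

Request:
{"api": "move_arm", "payload": {"series": [[[-0.004,0.011,0],0],[[-0.0108,0.02,0],0],[[-0.0182,0.0275,0],0],[[-0.0271,0.0337,0],0],[[-0.0371,0.0378,0],0]]}}

```text
clock: 16.1
eef_pos: [580.7, -144.1, 250.2]
tool_rot: [-3.138, -0.024, 0.183]
force: [5.2, 3.4, 1.0]
width: 16.2
```

```bash
python3 p.py .1 5 .03
```

```text
t 16.1 tcp [ 580.7 -144.1  250.2] r 54.9 phi mod 4.343 w 16.2 F [5.2 3.4 1. ] Ftan 6.2 Frad -0.2
[np.float64(-0.0069), np.float64(0.0018), np.float64(0.0)] [np.float64(-0.0122), np.float64(0.0028), np.float64(-0.0001)] [np.float64(-0.0177), np.float64(0.0033), np.float64(-0.0002)] [np.float64(-0.0231), np.float64(0.0033), np.float64(-0.0004)] [np.float64(-0.0285), np.float64(0.0027), np.float64(-0.0005)]
```

Request:
{"api": "move_arm", "payload": {"series": [[[-0.0069,0.0018,0],0],[[-0.0122,0.0028,0],0],[[-0.0177,0.0033,0],0],[[-0.0231,0.0033,0],0],[[-0.0285,0.0027,0],0]]}}

```text
clock: 16.73
eef_pos: [555.9, -151.6, 250.2]
tool_rot: [-3.139, -0.03, 0.184]
force: [7.1, 2.1, 0.4]
width: 16.4
```

```bash
python3 p.py .06 5 .04
```

```text
t 16.725 tcp [ 555.9 -151.6  250.2] r 54.4 phi mod 4.822 w 16.4 F [7.1 2.1 0.4] Ftan 7.2 Frad -1.5
[np.float64(-0.0054), np.float64(-0.0007), np.float64(0.0001)] [np.float64(-0.0086), np.float64(-0.0015), np.float64(-0.0)] [np.float64(-0.0117), np.float64(-0.0025), np.float64(-0.0001)] [np.float64(-0.0148), np.float64(-0.0036), np.float64(-0.0002)] [np.float64(-0.0177), np.float64(-0.0049), np.float64(-0.0003)]
```

Request:
{"api": "move_arm", "payload": {"series": [[[-0.0054,-0.0007,0],0],[[-0.0086,-0.0015,0],0],[[-0.0117,-0.0025,0],0],[[-0.0148,-0.0036,0],0],[[-0.0177,-0.0049,0],0]]}}

```text
clock: 17.35
eef_pos: [540.3, -150.2, 250.3]
tool_rot: [-3.141, -0.035, 0.184]
force: [5.9, -0.1, -0.5]
width: 16.2
```

```bash
python3 p.py .06 5 .04
```

```text
t 17.35 tcp [ 540.3 -150.2  250.3] r 54.1 phi mod 5.111 w 16.2 F [ 5.9 -0.1 -0.5] Ftan 5.8 Frad -1.2
[np.float64(-0.0051), np.float64(-0.002), np.float64(0.0001)] [np.float64(-0.0079), np.float64(-0.0036), np.float64(-0.0)] [np.float64(-0.0106), np.float64(-0.0054), np.float64(-0.0001)] [np.float64(-0.0132), np.float64(-0.0074), np.float64(-0.0002)] [np.float64(-0.0157), np.float64(-0.0095), np.float64(-0.0003)]
```

Request:
{"api": "move_arm", "payload": {"series": [[[-0.0051,-0.002,0],0],[[-0.0079,-0.0036,0],0],[[-0.0106,-0.0054,0],0],[[-0.0132,-0.0074,0],0],[[-0.0157,-0.0095,0],0]]}}

```text
clock: 17.98
eef_pos: [525.8, -144.6, 250.3]
tool_rot: [3.139, -0.041, 0.184]
force: [6.9, -0.2, -1.0]
width: 16.5
```

```bash
python3 p.py .06 5 .04
```

```text
t 17.975 tcp [ 525.8 -144.6  250.3] r 53.9 phi mod 5.4 w 16.5 F [ 6.9 -0.2 -1. ] Ftan 6.1 Frad -3.2
[np.float64(-0.0044), np.float64(-0.0032), np.float64(0.0001)] [np.float64(-0.0067), np.float64(-0.0055), np.float64(-0.0)] [np.float64(-0.0088), np.float64(-0.0081), np.float64(-0.0001)] [np.float64(-0.0107), np.float64(-0.0107), np.float64(-0.0002)] [np.float64(-0.0125), np.float64(-0.0134), np.float64(-0.0003)]
```

Request:
{"api": "move_arm", "payload": {"series": [[[-0.004,-0.0038,0],0],[[-0.006,-0.0063,0],0],[[-0.008,-0.009,0],0],[[-0.0098,-0.0117,0],0],[[-0.0115,-0.0144,0],0]]}}

```text
clock: 18.6
eef_pos: [514.8, -136.1, 250.4]
tool_rot: [3.132, -0.046, 0.183]
force: [7.3, -5.9, -3.1]
width: 16.3
```

```bash
python3 p.py .06 5 .04
```

```text
t 18.6 tcp [ 514.8 -136.1  250.4] r 53.6 phi mod 5.66 w 16.3 F [ 7.3 -5.9 -3.1] Ftan 9.3 Frad -0.7
[np.float64(-0.0037), np.float64(-0.004), np.float64(0.0002)] [np.float64(-0.0053), np.float64(-0.0069), np.float64(0.0001)] [np.float64(-0.0067), np.float64(-0.0099), np.float64(-0.0)] [np.float64(-0.0079), np.float64(-0.0129), np.float64(-0.0001)] [np.float64(-0.0089), np.float64(-0.016), np.float64(-0.0002)]
```

Contact is felt: tangential force rose from about 6 to 9.3 N. Now small steps.

Request:
{"api": "move_arm", "payload": {"series": [[[-0.003,-0.0032,0],0],[[-0.0042,-0.0052,0],0],[[-0.0048,-0.0065,0],0],[[-0.005,-0.007,0],0]]}}

```text
clock: 19.1
eef_pos: [512.1, -133.3, 250.4]
tool_rot: [3.127, -0.053, 0.182]
force: [9.4, -6.1, -6.1]
width: 16.4
```

```bash
python3 p.py .03 4 .08; python3 - <<'E'
from h import *
s=get_image("scene");cv2.imwrite("pics/d1.png",s)
a=cv2.imread("pics/scene0.png");g=lambda i:cv2.cvtColor(i,cv2.COLOR_BGR2GRAY)
for i,(y,x) in((a,(232,270)),(s,(240,270))):
    print(g(i)[y:y+32,x:x+28:1])if 0 else None
h=cv2.cvtColor(s,cv2.COLOR_BGR2HSV);m=cv2.inRange(h,(40,70,40),(85,255,255))[225:290,262:310];print("green px",np.argwhere(m).mean(0)+[225,262],np.argwhere(m).min(0)+[225,262],np.argwhere(m).max(0)+[225,262])
E
```

```text
t 19.1 tcp [ 512.1 -133.3  250.4] r 53.5 phi mod 5.734 w 16.4 F [ 9.4 -6.1 -6.1] Ftan 10.8 Frad -2.9
[np.float64(-0.0037), np.float64(-0.0048), np.float64(0.0001)] [np.float64(-0.0044), np.float64(-0.0062), np.float64(0.0001)] [np.float64(-0.005), np.float64(-0.0077), np.float64(0.0)] [np.float64(-0.0056), np.float64(-0.0093), np.float64(-0.0)] <stdin>:6: RuntimeWarning: Mean of empty slice.
  ret = um.true_divide(
Traceback (most recent call last):
ValueError: zero-size array to reduction operation minimum which has no identity
```

Feel suggests a load of about 40–55 N. I'm checking the dial with the last view.

```bash
python3 - <<'E'
import cv2,numpy as np
f=lambda p:cv2.resize(cv2.imread(p)[225:275,260:310],(390,390),interpolation=cv2.INTER_CUBIC)
cv2.imwrite("pics/dial.png",np.hstack([f("pics/scene0.png"),f("pics/d1.png")]))
E
```

```text
(no output)
```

View pics/dial.png

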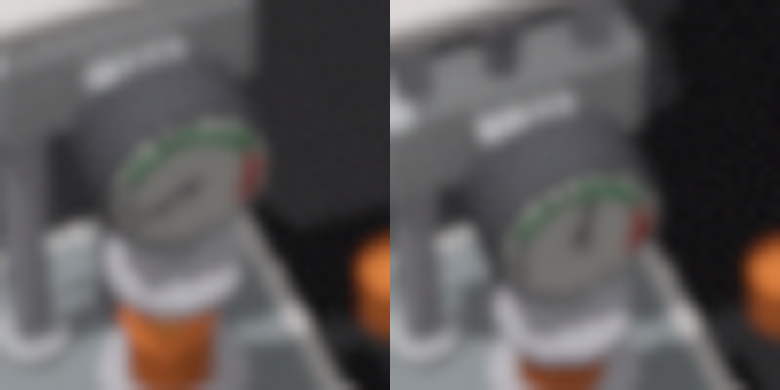

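The left dial is at rest; on the right the needle (crop (588,215)) points past the middle of the green band, about 50 N and clear of the red. I'm stopping here, letting go of the grip, rising and turning so tool x points along the crank arm for folding.

Request:
{"api": "move_arm", "payload": {"series": [[[0,0,0],0],[[0,0,0],0],[[0,0,0],0]]}}

```text
clock: 19.52
eef_pos: [512.5, -133.6, 250.3]
tool_rot: [3.126, -0.053, 0.182]
force: [5.0, -0.2, -2.8]
width: 16.1
```

Request:
{"api": "move_arm", "payload": {"series": [[[0,0,0],0],[[0,0,0],0],[[0,0,0],0]], "claw": 0.5}}

```text
clock: 19.9
eef_pos: [512.0, -133.6, 250.3]
tool_rot: [3.126, -0.053, 0.182]
force: [1.0, -0.1, 0.3]
width: 42.9
```

Request:
{"api": "move_arm", "payload": {"series": [[[0,0,-0.03],0],[[0,0,-0.06],0],[[0,0,-0.08],0],[[0,0,-0.08],0]]}}

```text
clock: 20.4
eef_pos: [508.3, -133.3, 331.5]
tool_rot: [3.125, -0.055, 0.182]
force: [-0.1, -0.2, 0.6]
width: 42.7
```

```bash
python3 - <<'E'
from h import *
s=read_state();c=cam("wrist",s);print(s["eef_pos"],s["tool_rot"],s["force"],s["qpos"][6],s["clock"])
im=get_image("wrist");m=red(im);cn=max(cv2.findContours(m,0,2)[0],key=cv2.contourArea);print(cv2.boundingRect(cn),cv2.minAreaRect(cn),cv2.contourArea(cn))
cv2.imwrite("pics/w8.png",im);cv2.imwrite("pics/s8.png",get_image("scene"))
# ring centre: lowest part of red blob in the picture nearest the camera: grey cap circle
x,y,w,h=cv2.boundingRect(cn);print(proj(c,[512.1,-133.3,312]),proj(c,[512.1,-133.3,262]))
P=np.array([(499.2,-107),(516.7,-55.4),(577.1,-47.3),(607.3,-101.6),(580.7,-144.1),(555.9,-151.6),(540.3,-150.2),(525.8,-144.6),(514.8,-136.1),(512.1,-133.3)])
A=np.c_[2*P,np.ones(len(P))];q=np.linalg.lstsq(A,(P**2).sum(1),rcond=None)[0];print("axis fit",q[:2],np.sqrt(q[2]+q[:2]@q[:2]))
E
```

```text
[ 508.25139307 -133.28181629  331.50667503] [ 3.1246123  -0.05534175  0.18155141] [-0.13104277 -0.19776888  0.60338432] -1.2230008858545043 20.4
(266, 212, 32, 31) ((281.4000244140625, 226.79998779296875), (30.410520553588867, 30.4105224609375), 63.43495178222656) 710.5
[279.56242971 227.96085258] [278.54258264 208.69079582]
axis fit [552.90604538 -96.7194043 ] 54.87182119007637
```

The axis fit gives (552.9, -96.7) with r = 54.9 mm, and the grip tip is still upright at about (512.5, -134). Next: turn to align with the arm, move outside the grip and shut the fingers.

Request:
{"api": "move_arm", "payload": {"series": [[[-0.006,0.004,0],-0.14],[[-0.012,0.009,0],-0.28],[[-0.018,0.013,0],-0.42],[[-0.023,0.017,0],-0.564],[[-0.023,0.017,0],-0.564]], "claw": 0}}

```text
clock: 21.12
eef_pos: [486.5, -154.2, 327.3]
tool_rot: [3.103, -0.034, 0.743]
force: [-0.1, -0.3, -0.4]
width: -0.4
```

```bash
cat > f.py <<'E'
from h import *
from scipy.spatial.transform import Rotation as R
PIN=np.array([512.5,-134]);W=np.array([552.9,-96.7])-PIN;W/=np.linalg.norm(W)
s=read_state();M=R.from_euler("xyz",s["tool_rot"]).as_matrix();p=s["eef_pos"];tip=p-30*M[:,2]
d=tip[:2]-PIN;print("t",s["clock"],"tcp",p.round(1),"w",round(s["width"],1),"F",s["force"].round(1),"tip X",(d@W).round(1),"lat(+left)",(W[0]*d[1]-W[1]*d[0]).round(1),"H",(tip[2]-249).round(1),"yaw",s["tool_rot"].round(3),"want",np.arctan2(W[1],W[0]).round(3))
def go(X,H):
    q=np.append(PIN+W*X,249+H)-tip;v=M.T@q;return [round(float(x)/1000,4) for x in v]
import sys
for a in sys.argv[1:]:
    X,H=map(float,a.split(","));print(a,go(X,H))
E
python3 f.py -30,45 -22,45 -16,45
```

```text
t 21.125 tcp [ 486.5 -154.2  327.3] w -0.4 F [-0.1 -0.3 -0.4] tip X -33.8 lat(+left) 4.0 H 108.2 yaw [ 3.103 -0.034  0.743] want 0.746
-30,45 [0.0017, 0.0016, 0.0634]
-22,45 [0.0097, 0.0015, 0.0637]
-16,45 [0.0157, 0.0015, 0.0639]
```

Request:
{"api": "move_arm", "payload": {"series": [[[0.0005,0.0005,0.025],0],[[0.001,0.001,0.05],0],[[0.0017,0.0016,0.0634],0],[[0.0017,0.0016,0.0634],0]]}}

```text
clock: 21.62
eef_pos: [491.6, -154.1, 263.1]
tool_rot: [3.105, -0.033, 0.742]
force: [0.4, 0.1, 0.8]
width: -0.2
```

```bash
python3 f.py -20,47 -10,48 0,48 8,47 14,45
```

```text
t 21.625 tcp [ 491.6 -154.1  263.1] w -0.2 F [0.4 0.1 0.8] tip X -30.0 lat(+left) 0.5 H 44.1 yaw [ 3.105 -0.033  0.742] want 0.746
-20,47 [0.0101, 0.0005, -0.0026]
-10,48 [0.0201, 0.0005, -0.0033]
0,48 [0.0301, 0.0005, -0.0029]
8,47 [0.0381, 0.0004, -0.0017]
14,45 [0.044, 0.0003, 0.0005]
```

Request:
{"api": "move_arm", "payload": {"series": [[[0.008,0.0004,-0.0015],0],[[0.016,0.0004,-0.0025],0],[[0.024,0.0004,-0.003],0],[[0.031,0.0004,-0.003],0],[[0.036,0.0004,-0.002],0]]}}

```text
clock: 22.25
eef_pos: [518.6, -129.7, 266.4]
tool_rot: [3.105, -0.033, 0.743]
force: [-1.6, -1.8, -1.3]
width: 0.4
```

```bash
python3 f.py 13,44 20,40 26,34 30,28 33,22; python3 - <<'E'
from h import *
s=read_state();im=get_image("wrist");m=red(im);print([(cv2.boundingRect(c),cv2.contourArea(c)) for c in cv2.findContours(m,0,2)[0] if cv2.contourArea(c)>30])
c=cam("wrist",s);print("pin",proj(c,[512.5,-134,249]),"axis",proj(c,[552.9,-96.7,249]))
E
```

```text
t 22.25 tcp [ 518.6 -129.7  266.4] w 0.4 F [-1.6 -1.8 -1.3] tip X 6.4 lat(+left) 0.1 H 47.3 yaw [ 3.105 -0.033  0.743] want 0.746
13,44 [0.0065, -0.0001, 0.0036]
20,40 [0.0133, -0.0003, 0.0078]
26,34 [0.0191, -0.0005, 0.014]
30,28 [0.0229, -0.0007, 0.0201]
33,22 [0.0257, -0.001, 0.0262]
[((258, 205, 45, 46), 1562.0)]
pin [276.48596595 247.04180726] axis [275.86121452 146.27907302]
```

The push force is about 2.4 N along the arm, so the hinge is folding as expected. Continuing.

Request:
{"api": "move_arm", "payload": {"series": [[[0.0065,0,0.0036],0],[[0.0133,-0.0002,0.0078],0],[[0.0191,-0.0004,0.014],0],[[0.0229,-0.0006,0.0201],0],[[0.0257,-0.0008,0.0262],0]]}}

```text
clock: 22.92
eef_pos: [539.9, -110.4, 240.8]
tool_rot: [3.105, -0.035, 0.744]
force: [0.5, 0.5, 3.2]
width: -0.0
```

```bash
python3 f.py 36,18 38,13 39,10 39,8; python3 - <<'E'
from h import *
im=get_image("wrist");m=red(im);print([(cv2.boundingRect(c),cv2.contourArea(c)) for c in cv2.findContours(m,0,2)[0] if cv2.contourArea(c)>30])
E
```

```text
t 22.925 tcp [ 539.9 -110.4  240.8] w -0.0 F [0.5 0.5 3.2] tip X 35.0 lat(+left) -0.1 H 21.8 yaw [ 3.105 -0.035  0.744] want 0.746
36,18 [0.0008, -0.0003, 0.0038]
38,13 [0.0027, -0.0005, 0.0089]
39,10 [0.0036, -0.0006, 0.0119]
39,8 [0.0035, -0.0007, 0.0139]
[((259, 206, 42, 57), 1411.5)]
```

Request:
{"api": "move_arm", "payload": {"series": [[[0.0008,-0.0003,0.0038],0],[[0.0027,-0.0005,0.0089],0],[[0.0036,-0.0006,0.0119],0],[[0.0036,-0.0006,0.0139],0],[[0.0036,-0.0006,0.0139],0]]}}

```text
clock: 23.6
eef_pos: [543.2, -108.2, 227.8]
tool_rot: [3.103, -0.036, 0.744]
force: [-0.9, 0.4, 10.9]
width: -0.0
```

```bash
python3 f.py 39,7 39,5
```

```text
t 23.6 tcp [ 543.2 -108.2  227.8] w -0.0 F [-0.9  0.4 10.9] tip X 39.0 lat(+left) -0.7 H 8.8 yaw [ 3.103 -0.036  0.744] want 0.746
39,7 [-0.0001, -0.0008, 0.0017]
39,5 [-0.0002, -0.0009, 0.0037]
```

H is 8.8 mm (sleeve radius 9) and the force jumped to 10.9 N, so it is bottoming out. One more gentle press, then leave upward.

Request:
{"api": "move_arm", "payload": {"series": [[[0,-0.0005,0.003],0],[[0,-0.0005,0.006],0],[[0,-0.0005,0.006],0]]}}

```text
clock: 23.98
eef_pos: [545.7, -110.3, 226.6]
tool_rot: [3.095, -0.038, 0.743]
force: [-5.2, -3.0, 29.3]
width: -0.1
```

```bash
python3 f.py
```

```text
t 23.975 tcp [ 545.7 -110.3  226.6] w -0.1 F [-5.2 -3.  29.3] tip X 39.3 lat(+left) -3.7 H 7.5 yaw [ 3.095 -0.038  0.743] want 0.746
```

It's at the stop (29 N, only 1 mm more travel). Leaving straight up and checking the scene.

Request:
{"api": "move_arm", "payload": {"series": [[[0,0,-0.003],0],[[0,0,-0.02],0],[[0,0,-0.06],0],[[0,0,-0.1],0],[[0,0,-0.12],0]]}}

```text
clock: 24.6
eef_pos: [538.5, -109.7, 347.9]
tool_rot: [3.094, -0.039, 0.742]
force: [-0.2, 0.1, -0.3]
width: -0.1
```

Request:
{"api": "move_arm", "payload": {"series": [[[-0.04,0,0],0],[[-0.08,0,0],0],[[-0.08,0,0],0]]}}

```text
clock: 24.98
eef_pos: [476.5, -166.7, 344.2]
tool_rot: [3.095, -0.035, 0.736]
force: [-0.2, 1.0, -0.1]
width: -0.2
```

```bash
python3 - <<'E'
from h import *
s=read_state();c=cam("wrist",s);im=get_image("wrist");sc=get_image("scene");tp=get_image("top");print(s["eef_pos"],s["force"],s["clock"],s["tool_rot"])
cv2.imwrite("pics/w9.png",im);cv2.imwrite("pics/s9.png",sc)
m=red(im);cn=max(cv2.findContours(m,0,2)[0],key=cv2.contourArea);r=cv2.minAreaRect(cn);b=cv2.boxPoints(r);b=b[np.argsort(b[:,1])]
e=[plane(c,*b[:2].mean(0),252),plane(c,*b[2:].mean(0),252)];print(r,e,np.linalg.norm(e[0]-e[1]),"dir",np.arctan2(*(e[0]-e[1])[[1,0]]))
x,y,w,h=cv2.boundingRect(cn)
print("pred tip/inner px (folded flat)",proj(c,[512.5+.735*63,-134+.678*63,252]),proj(c,[512.5+.735*13,-134+.678*13,252]))
# dial: unchanged since d1?
g=lambda i:cv2.cvtColor(i,cv2.COLOR_BGR2GRAY)[240:262,274:296].astype(int)
d=cv2.imread("pics/d1.png");print("dial diff d1",np.abs(g(sc)-g(d)).mean(),"vs start",np.abs(g(sc)-g(cv2.imread('pics/scene0.png'))).mean())
r=cv2.matchTemplate(sc[235:275,262:306],d[238:266,268:300],cv2.TM_CCOEFF_NORMED);print("match",cv2.minMaxLoc(r))
for n,i in(("now",sc),("d1",d)):
    G=cv2.GaussianBlur(cv2.cvtColor(i,cv2.COLOR_BGR2GRAY),(3,3),0)[246:262,278:294];print(n);print(G)
E
```

```text
[ 476.50588742 -166.65849087  344.21899373] [-0.15356442  1.03919935 -0.05111296] 24.975 [ 3.0949599  -0.03531209  0.73617138]
((273.0, 81.0), (76.0, 24.0), 90.0) [array([559.23540173, -91.56646948, 252.        ]), array([ 522.05592111, -124.86670935,  252.        ])] 49.91212031356374 dir 0.7304131194993831
pred tip/inner px (folded flat) [272.26620409  43.20178208] [273.33522709 119.3126405 ]
dial diff d1 0.7644628099173554 vs start 18.861570247933884
match (0.1371278315782547, 0.9959189295768738, (0, 12), (6, 3))
now
[[ 91  92  91  90  90  90  89  87  84  81  78  76  71  61  48  35]
 [ 90  90  90  91  93  95  94  93  91  88  85  85  82  72  57  42]
 [ 89  90  93  96 100 102 100  97  95  92  91  91  89  81  68  52]
 [ 91  95  99 103 105 103  99  95  94  94  92  91  90  86  77  62]
 [ 97 100 103 104 103 100  95  92  94  97  97  94  91  87  81  70]
 [104 103 102 102 102  99  94  92  97 103 104 101  94  87  81  72]
 [106 103 101 102 104 101  95  94 100 108 110 106  97  86  79  70]
 [102 102 103 106 107 102  94  94 102 110 112 108  98  84  74  65]
 [ 99 103 107 109 107  99  91  93 102 
[... 874 characters left out ...]
 101 104 100  94  87  82  72]
 [106 103 101 102 104 102  95  93  98 106 109 106  97  87  79  69]
 [102 102 103 106 107 102  94  93 101 109 111 108  98  84  73  63]
 [ 99 103 107 109 106  99  91  93 102 110 111 107  96  82  71  60]
 [100 106 110 110 106  97  90  94 104 110 111 106  96  83  75  66]
 [103 109 111 111 107 100  95  99 106 111 111 106  97  90  88  81]
 [106 110 112 112 109 106 103 105 109 111 110 105  98  96 100  98]
 [106 111 112 112 112 110 110 110 110 109 107 103  98  98 105 108]
 [106 111 112 113 113 112 112 111 109 107 104 101  97  97 103 111]
 [105 110 111 112 112 111 110 109 107 104 102 101  97  95  98 109]
 [102 106 107 108 108 107 106 106 106 105 105 104 100  94  94 103]]
```

All checks agree: the dial pixels match the loaded picture, and the sleeve ends are within 1 px of where a flat grip would put them. The robot is clear. Handing in.

```bash
python3 -c "
from cell import *
print(read_state()['force']);print(finish_job())"
```

```text
[ 0.2973458  -0.45190765 -0.71756183]
the job is handed in; nothing more can be done
None
```

I raised the grip, cranked the plate down onto the plug to roughly 50 N, folded the grip flat again and let go. The job was handed in at about 25 s of the 72 s allowed; no verdict is reported.

**Grip up:** The pads first shut above the sleeve, because the fingertips sit about 30 mm above the reported TCP. The grip then slipped once at a fold angle of about 1.2 rad. After a regrip it stood upright at what appeared to be its stop. The tip was directly over the pin to within about 3 mm, and the scene picture showed it vertical.

**Pressing:** The force sideways at the grip was about 6 N while turning freely. Contact was felt at about 5.5 rad of turn from the starting angle, and I stopped when the force reached 10.8 N. The dial needle was just past the middle of the green band and clear of the red.

**Grip folded:** Shut fingers pushed the grip down along the line of the arm, then pressed it onto its stop. Pressing harder, up to 29 N, gave only 1 mm more travel.

**Last checks:**
- The dial pixels were unchanged from the loaded picture (mean difference 0.8 of 255), so the load held.
- The sleeve measured 49.9 mm against 50 and lay within 1 px of where a flat grip should be.
- Wrist force was near zero and the arm stood clear of the stand.
- I did not measure the other bench items at the end. I neither went near them nor felt any contact with them.

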